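# Stow the clay kit in the tool chest

### The job

Pack the clay kit away: put the loose lid on the white pot standing in the chest's open drawer so it sits seated and level, and lay the wooden paddle flat in the empty long compartment beside the pot. Then push the drawer fully home until it clicks in, and leave everything else on the bench where it stands.

Things in the scene. Friction and masses are not known exactly. Their poses are not given: they have to be found in the camera images.
- chest: plywood tool chest on the bench, 290 deep x 300 wide x 130 mm high, with one drawer. Origin: bottom centre of its front plane, at bench height; -x points out of the front (the way the drawer opens), y along the front, z up
- board_edge (a point): middle of the lower front edge of a 330 mm wide board on posts above the chest, 50 mm in front of the chest's front plane; axes as the chest. Board underside 240 mm above the bench, tins and boxes on it up to 350 mm. It overhangs the closed drawer, so there the tool must lean
- drawer (a joint): drawer opening in m: 0 = fully home, up to 0.24 = fully open. It slides stiffly (about 2 N), and a spring catch must be pushed over in the last 15 mm (about 7 N); past it the drawer snaps home
- drawer_front (a point): centre of the flat outer face of the drawer's front panel (292 wide, 104 high, 12 mm thick, from 10 to 114 mm above the bench); axes as the chest: +x is the closing direction. Behind it the drawer is 240 mm deep, 248 mm wide inside; floor 18 mm above the bench, 8 mm side and back walls up to 65 mm, a 6 mm divider along x up to 50 mm
- tool_bay (a point): centre of the floor of the drawer's empty compartment, 240 mm long (x) x 126 mm wide (y), 18 mm above the bench; axes as the chest, moves with the drawer. Front panel's inner face 120 mm away toward -x. The pot's compartment, on the +y side, is 116 mm wide, with a plaster block 35 mm high fixed at its far end
- pot: round white ceramic pot, open, loose, standing in the drawer: 94 mm outer and 86 mm inner diameter, 50 mm high. Origin: centre of its underside, z up to the mouth
- lid: round white ceramic lid, loose on the bench, 41 mm high: a plug of 80 mm diameter, 7 mm deep (bevelled), then a flange of 100 mm diameter, 6 mm thick, then an upright cylindrical knob of 28 mm diameter, 28 mm high. Origin: centre of the plug's underside, z up through the knob. Seated, its flange lies on the pot's rim and its origin 43 mm above the pot's
- paddle: flat wooden clay paddle lying on the bench, 160 mm long, 16 mm thick: blade 90 mm long x 44 mm wide (x from -10 to +80 mm), handle 70 mm long x 24 mm wide (x from -80 to -10 mm). Origin: underside, middle of its length; x points from the handle to the blade, z up; centre of mass at about x = +10 mm
- clay_knife: wooden clay knife lying on the bench, 150 x 16 x 10 mm; leave alone. Origin: centre of underside, x along it
- plaster_hand: white plaster cast of an upright hand on a 70 mm square base, 155 mm high; leave alone. Origin: centre of underside
- brush_pot: white pot of brushes, 80 mm across, 190 mm high; leave alone. Origin: centre of underside
- sanding_block: cork sanding block 75 x 45 x 30 mm; leave alone. Origin: centre of underside

How it is judged (in metres and radians):
On the way, in this order (a step that is already met when the one before it is completed fails the run):
1. with the drawer still open, the lid is seated level on the pot and the paddle lies flat in the empty compartment, both let go (value of joint drawer above 0.08 m and horizontal distance between lid and pot below 0.006 m and z of lid in the frame of pot between 0.04 and 0.046 m and angle between each of lid, pot's own z axis and vertical below 0.052 rad and x of paddle in the frame of tool_bay between -0.06 and 0.06 m and y of paddle in the frame of tool_bay between -0.058 and 0.058 m and z of paddle in the frame of tool_bay between -0.005 and 0.01 m and angle between paddle's own z axis and vertical below 0.105 rad and contact force between the fingers and lid below 0.1 N and contact force between the fingers and paddle below 0.1 N), for 0.2 s.
2. the drawer is home in its catch (value of joint drawer below 0.003 m), for 0.2 s.
At the end, for the whole second after the job is handed in: The drawer is home (less than 3 mm open); the lid is seated on the pot (centres within 6 mm, seated height within 3 mm, level within 3 degrees) and the pot stands upright in the drawer; the paddle lies flat (within 6 degrees) on the floor of the compartment beside the pot; all at rest and let go (value of joint drawer below 0.003 m and horizontal distance between lid and pot below 0.006 m and z of lid in the frame of pot between 0.04 and 0.046 m and angle between each of lid, pot's own z axis and vertical below 0.052 rad and x of paddle in the frame of tool_bay between -0.06 and 0.06 m and y of paddle in the frame of tool_bay between -0.058 and 0.058 m and z of paddle in the frame of tool_bay between -0.005 and 0.01 m and angle between paddle's own z axis and vertical below 0.105 rad and linear speed of each of lid, paddle below 0.02 m/s); the robot touches nothing.
It fails at once if a bystander on the bench is moved more than 25 mm (distance of any of clay_knife, plaster_hand, brush_pot, sanding_block from where it was at the start of the episode above 0.025 m).
It fails at once if the pot is tipped by more than 20 degrees (angle between pot's own z axis and vertical above 0.35 rad).
It also fails if it takes over 72 s, if anything falls off the work surface, if the arm or the gripper's body presses on something with over 40 N, if the wrist force passes 120 N, or if a joint passes its speed limit or range.

### The arm

A 7-joint arm with a two-finger parallel gripper is mounted at the origin on the work surface. World frame = base frame: x ahead of the robot, y to its left, z up, the work surface at z = 0. Lengths are in m, angles in degrees, forces in N, time in s.
With the tool pointing down it reaches from about 0.35 to 0.9 m from the base axis. Payload 8.1 kg.
Tool frame: the origin (TCP) lies on the mounting face of the last link; the fingertips stand 178 mm ahead of it and the grasp point (between the pads) lies 159 mm ahead of it; z points along the fingers, y is the line along which they close (so a half turn about z gives the same grasp; the last joint's range is limited). The gripper opens to 92 mm and grips with 3 to 60 N. Pads are 19 mm wide; open, the fingers measure 130 mm over their backs; the gripper's body (75 mm by 190 mm) begins 47 mm behind the grasp point.
Start: joints at [64.194, 24.895, 1.432, 90.138, -0.665, 64.973, -4.303], TCP at [0.213, -0.588, 0.405] pointing down, gripper open.
Joint ranges: [-149.89, 149.89], [-25.12, 119.58], [-72.63, 75.52], [4.76, 147.25], [-75.54, 255.54], [6.69, 114.76], [-157.13, 157.13]. Speed limits (degrees/s): [127.2, 127.2, 172.46, 172.46, 180, 180, 180].

### API

Orientations are given as a 3x3 rotation matrix whose columns are the frame's x, y, z axes.
In Python, from station import robot gives the robot as it stands. The module is installed in compiled form; this text tells all that it offers.
- The arm moves only by the shell command python3 -m crank 'ROWS' [FORCE]. ROWS is JSON, a list of rows, each an object of numbers: "dx", "dy", "dz": the shift along the tool's x, y, z each as a share of 25 cm, from -1 to 1; "ax", "ay", "az": the turn, a rotation vector about the tool's x, y, z each as a share of 180 degrees, from -1 to 1; "jaw": the opening, from -1 (shut) to 1 (fully open). In form: [{"dx": .., "dy": .., "dz": .., "ax": .., "ay": .., "az": .., "jaw": ..}, ...]. A call has 1 to 20 rows; each row is the pose to reach, as a shift and turn from the pose commanded when the call began, along the tool's axes at that moment, turning the shorter way round; what a row does not reach only later rows make up. A row lasts 1/12 s, in which the tool goes at most 41.7 mm and 7.16 degrees, less where a joint would pass 70% of its speed; a pose out of reach is approached as far as the arm can. A call with a number of a shift or a turn outside -1 to 1 is refused whole. A call with a gripper value outside its range is refused whole. The fingers move at their own pace and stop on an object; FORCE is the grip in N (left out, the last holds). Time passes only in rows, so rows that repeat a pose let the fingers close. It gives the time, the measured TCP pose, the force, the opening and the grip force at its end, in the units of the state.
- robot.sense(): the state, without advancing time (a new reading comes with each control period).
- robot.get_image(name): name is "side" or "top"; returns (picture, depth): 384x512x3 uint8, red, green, blue; 384x512 float32, m along the optical axis (not along the pixel's ray), 0 where there is no reading.
- robot.camera_model(name): a dict with "intrinsics" (3x3 intrinsics, pixels), "rvec" (rotation vector, rad) and "tvec" (3), from world to camera coordinates, as OpenCV has them. Camera axes: x right, y down, z forward; pixel columns grow to the right and rows downward; lengths in m; the calibration is good to about 2 mm. A picture is of the moment at which its call begins. camera_model takes no time and is no camera call.
- robot.close_job(): hands the job in; it is judged then, once.
The state is a dict: "time": time; "q": joint angles; "joint_vel": joint speeds; "joint_torque": joint torques, N m; "ee_pos": TCP position; "eef_rot": TCP orientation; "wrist_force": force on the tool from outside, world axes, zero at the start; "wrist_torque": the same for the moment, N m; "gripper_width": finger opening in m; "grasp_force": force on a finger pad.
Only numpy, scipy, OpenCV 4.12 (cv2) and the standard library are available. Lean on these libraries where they do the work, as an engineer would, in place of code of your own. Each camera call takes 0.05 s, during which the arm holds its last target. There are 200 camera calls.

## Working session

There is one attempt and no reset: what is moved stays moved. The work goes in short steps, Python scripts to look and compute and a shell command to move; the robot and the scene stay as the last step left them, time stands still between calls to the robot, and variables do not carry over. Pictures are saved under pics/ and viewed, at most 10 in all, crops included, and the job is handed in when it is done.

```bash
mkdir -p pics
cat > h.py <<'E'
import numpy as np, cv2
from station import robot
def cam(n):
    m=robot.camera_model(n); K=np.array(m["intrinsics"],float); R=cv2.Rodrigues(np.array(m["rvec"],float))[0]; t=np.array(m["tvec"],float).ravel()
    return K,R,t
def pts(n,D):
    K,R,t=cam(n); v,u=np.mgrid[:384,:512]
    c=np.stack([(u-K[0,2])/K[0,0]*D,(v-K[1,2])/K[1,1]*D,D],-1)
    return (c-t)@R   # world
def ray(n,u,v,z):
    K,R,t=cam(n); o=-R.T@t; d=R.T@np.linalg.inv(K)@[u,v,1]
    return o+d*(z-o[2])/d[2]
E
python3 - <<'E'
from h import *
for n in("top","side"):
    I,D=robot.get_image(n); np.savez("pics/%s0.npz"%n,I=I,D=D); cv2.imwrite("pics/%s0.png"%n,cv2.resize(I[:,:,::-1],(800,600)))
    K,R,t=cam(n); print(n,K.round(1).tolist(),(-R.T@t).round(3),R[2].round(3))
s=robot.sense(); print({k:np.round(v,3).tolist() for k,v in s.items()})
E
```

```text
top [[456.2, 0.0, 267.6], [0.0, 456.2, 197.1], [0.0, 0.0, 1.0]] [0.271 0.126 1.54 ] [ 0.188  0.003 -0.982]
side [[424.8, 0.0, 257.0], [0.0, 424.8, 189.5], [0.0, 0.0, 1.0]] [0.473 1.034 0.849] [ 0.075 -0.799 -0.597]
{'time': 0.1, 'q': [64.193, 24.931, 1.429, 90.184, -0.664, 64.973, -4.3], 'joint_vel': [-0.004, -0.198, -0.024, -0.083, -0.013, -0.014, 0.111], 'joint_torque': [0.003, -66.912, 0.988, -31.515, -0.06, 0.037, 0.0], 'ee_pos': [0.213, -0.587, 0.404], 'eef_rot': [[0.94, 0.341, -0.001], [0.341, -0.94, 0.001], [-0.0, -0.001, -1.0]], 'wrist_force': [-0.611, -0.135, -1.065], 'wrist_torque': [-0.03, -0.028, -0.014], 'grasp_force': 0.0, 'gripper_width': 0.092}
```

View pics/top0.png

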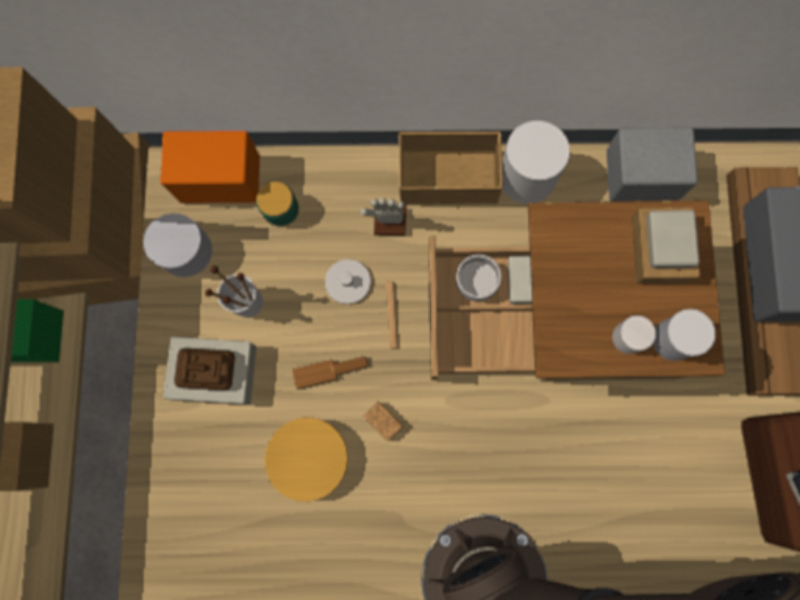

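View pics/side0.png

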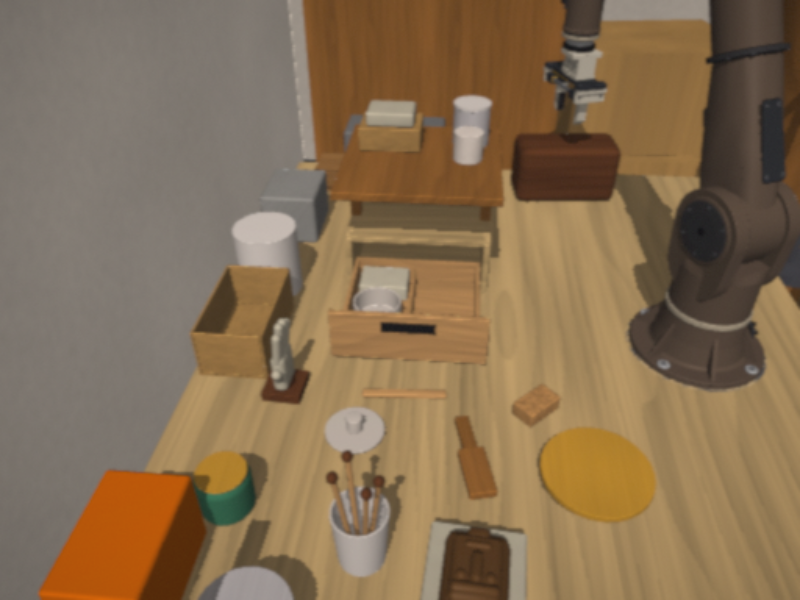

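The top view (800x600) shows the lid at (348,282), the paddle from (294,378) at the blade to (368,362) at the handle, the pot at (479,277), the drawer front at column 433 and the board edge at column 530. The drawer opens toward world +y. Next I measure these with depth and rays.

```bash
cat > m.py <<'E'
from h import *
def load(n,k=0):
    z=np.load("pics/%s%d.npz"%(n,k)); return z["I"],z["D"],pts(n,z["D"])
if __name__=="__main__":
  for n in("top","side"):
    I,D,P=load(n); s=512/800
    hsv=cv2.cvtColor(I,cv2.COLOR_RGB2HSV)
    white=((hsv[...,1]<60)&(hsv[...,2]>110)).astype(np.uint8)
    z=P[...,2]
    def at(u,v): 
        return P[int(v*s),int(u*s)].round(3)
    if n=="top": seeds=dict(lid=(335,290),knob=(348,278),bench=(400,420),pad=(315,373),handle=(355,365),drfr=(433,300),floor=(500,340),board=(600,300),sand=(383,420),knife=(391,315))
    else: seeds=dict(lid=(340,432),knob=(353,422),bench=(500,370),pad=(478,475),handle=(464,433),front=(350,340),front2=(470,340),floor=(450,290),sand=(535,403),knife=(405,393),boardedge1=(345,197),boardedge2=(495,197))
    for k,(u,v) in seeds.items(): print(n,k,at(u,v))
    # height bands: lid flange, knob top, paddle, pot rim
    def box(x0,x1,y0,y1): return (P[...,0]>x0)&(P[...,0]<x1)&(P[...,1]>y0)&(P[...,1]<y1)
    q=at(*seeds["lid"]);m=box(q[0]-.09,q[0]+.09,q[1]-.09,q[1]+.09)&(white>0)
    for a,b in((.008,.02),(.034,.05)):
        w=m&(z>a)&(z<b); p=P[w]; 
        if len(p)>5:
            (c,r)=cv2.minEnclosingCircle(p[:,:2].astype(np.float32)); print(n,"lid band",a,len(p),np.round(c,4),round(r,4),"z",np.median(p[:,2]).round(4))
    q=at(*seeds["pad"]); m=box(q[0]-.13,q[0]+.13,q[1]-.16,q[1]+.13)&(z>.009)&(z<.025)&(hsv[...,1]>90)
    nl,lab,st,ce=cv2.connectedComponentsWithStats(m.astype(np.uint8))
    i=lab[int(seeds["pad"][1]*s),int(seeds["pad"][0]*s)]
    p=P[lab==i]; r=cv2.minAreaRect((p[:,:2]*1000).astype(np.float32)); print(n,"paddle",len(p),np.round(r[0],1),np.round(r[1],1),round(r[2],1),"z",np.median(p[:,2]).round(4), cv2.boxPoints(r).round(0).tolist())
E
python3 m.py
```

```text
top lid [0.607 0.314 0.012]
top knob [0.627 0.284 0.043]
top bench [0.325 0.171 0.   ]
top pad [0.425 0.355 0.015]
top handle [0.44  0.267 0.021]
top drfr [0.56  0.1   0.114]
top floor [ 0.491 -0.044  0.028]
top board [ 0.528 -0.203  0.26 ]
top sand [0.324 0.207 0.026]
top knife [0.549 0.191 0.016]
top lid band 0.008 511 [0.6243 0.2872] 0.0499 z 0.0137
top lid band 0.034 49 [0.6243 0.2875] 0.014 z 0.041
top paddle 506 [429.2 322. ] [ 47.5 159.3] 13.1 z 0.0168 [[388.0, 394.0], [424.0, 239.0], [470.0, 250.0], [434.0, 405.0]]
side lid [0.648 0.296 0.011]
side knob [0.625 0.298 0.038]
side bench [ 0.376  0.107 -0.001]
side pad [0.421 0.368 0.014]
side handle [0.444 0.283 0.012]
side front [0.657 0.107 0.05 ]
side front2 [0.438 0.105 0.065]
side floor [ 0.478 -0.113  0.018]
side sand [0.323 0.215 0.027]
side knife [0.547 0.194 0.009]
side boardedge1 [ 0.688 -0.078  0.246]
side boardedge2 [ 0.404 -0.086  0.255]
side lid band 0.008 737 [0.6246 0.288 ] 0.0509 z 0.0117
side lid band 0.034 75 [0.6238 0.29  ] 0.0145 z 0.0392
side paddle 748 [429.2 323.7] [ 44.9 162.1] 12.9 z 0.0145 [[389.0, 398.0], [425.0, 240.0], [469.0, 250.0], [433.0, 408.0]]
```

```bash
cat > m2.py <<'E'
from m import *
import sys
k=int(sys.argv[1]) if len(sys.argv)>1 else 0
if k:
  for n in("top","side"):
    I,D=robot.get_image(n); np.savez("pics/%s%d.npz"%(n,k),I=I,D=D)
for n in("top","side"):
    I,D,P=load(n,k); z=P[...,2]
    hsv=cv2.cvtColor(I,cv2.COLOR_RGB2HSV)
    white=((hsv[...,1]<70)&(hsv[...,2]>100))
    def box(x0,x1,y0,y1,a,b): return (P[...,0]>x0)&(P[...,0]<x1)&(P[...,1]>y0)&(P[...,1]<y1)&(z>a)&(z<b)
    w=box(.54,.68,-.04,.085,.06,.075)&white; p=P[w]
    if len(p)>5:
        c,r=cv2.minEnclosingCircle(p[:,:2].astype(np.float32)); print(n,"pot rim",len(p),np.round(c,4),round(r,4),np.median(p[:,2]).round(4))
    w=box(.54,.68,-.04,.085,.078,.088)&white; p=P[w]
    if len(p)>5:
        c,r=cv2.minEnclosingCircle(p[:,:2].astype(np.float32)); print(n,"flange",len(p),np.round(c,4),round(r,4),np.median(p[:,2]).round(4))
    w=box(.3,.8,.05,.15,.108,.122); p=P[w]; print(n,"front top",len(p),p.min(0).round(3),p.max(0).round(3))
    for a,b in((.41,.47),(.52,.58),(.65,.7)):
        q=P[box(a,b,.05,.15,.02,.122)]; print("  y",np.percentile(q[:,1],[2,50,98]).round(4))
    w=box(.37,.75,-.08,.08,.045,.075)&~white; p=P[w]
    if len(p): print(n,"walls x hist",np.histogram(p[:,0],bins=np.arange(.39,.71,.01)))
    w=box(.3,.8,-.2,0,.243,.275); p=P[w]; print(n,"board",len(p),p.min(0).round(3),p.max(0).round(3))
    w=box(.5,.72,-.15,.0,.04,.066)&white; p=P[w]
    if len(p): print(n,"block",p.min(0).round(3),p.max(0).round(3))
E
python3 m2.py
```

```text
top pot rim 111 [0.6202 0.0045] 0.0477 0.0689
top front top 332 [0.407 0.095 0.108] [0.697 0.107 0.122]
  y [0.051  0.0869 0.1051]
  y [0.052  0.0891 0.107 ]
  y [0.0518 0.0842 0.106 ]
top walls x hist (array([  0,   0,  34, 122,   0,   0,   0,   0,   0,   0,   0,   0,   0,
         0,   0,   0, 105,   2,  14,   3,   2,   1,   0,   0,   0,   0,
         5,  12, 142,  47,   0]), array([0.39, 0.4 , 0.41, 0.42, 0.43, 0.44, 0.45, 0.46, 0.47, 0.48, 0.49,
       0.5 , 0.51, 0.52, 0.53, 0.54, 0.55, 0.56, 0.57, 0.58, 0.59, 0.6 ,
       0.61, 0.62, 0.63, 0.64, 0.65, 0.66, 0.67, 0.68, 0.69, 0.7 ]))
top board 4806 [ 0.387 -0.2    0.243] [ 0.718 -0.077  0.268]
top block [ 0.567 -0.109  0.04 ] [ 0.675 -0.     0.066]
side pot rim 98 [0.6206 0.0041] 0.048 0.0647
side front top 367 [0.408 0.093 0.108] [0.697 0.112 0.116]
  y [0.0988 0.1064 0.1101]
  y [0.0992 0.1072 0.1116]
  y [0.0986 0.1073 0.1112]
side walls x hist (array([ 0,  0,  0, 65,  0,  0,  0,  0,  0,  0,  0,  0,  0,  0,  0,  0, 31,
        2,  1,  0,  0,  0,  0,  0,  0,  0,  1,  1, 49, 31,  0]), array([0.39, 0.4 , 0.41, 0.42, 0.43, 0.44, 0.45, 0.46, 0.47, 0.48, 0.49,
       0.5 , 0.51, 0.52, 0.53, 0.54, 0.55, 0.56, 0.57, 0.58, 0.59, 0.6 ,
       0.61, 0.62, 0.63, 0.64, 0.65, 0.66, 0.67, 0.68, 0.69, 0.7 ]))
side board 2375 [ 0.388 -0.2    0.243] [ 0.717 -0.072  0.26 ]
side block [ 0.569 -0.138  0.04 ] [ 0.668 -0.     0.066]
```

```bash
cat > go.py <<'E'
from h import *
import sys
# usage: gx gy gz yaw(tool x, deg) [tilt deg of tool about world x]; grasp-point target -> shares
a=[float(v) for v in sys.argv[1:]]
s=robot.sense(); R=np.array(s["eef_rot"]); p=np.array(s["ee_pos"])
y=np.radians(a[3]); X=np.array([np.cos(y),np.sin(y),0]); Z=np.array([0,0,-1.]); T=np.stack([X,np.cross(Z,X),Z],1)
if len(a)>4: T=cv2.Rodrigues(np.array([np.radians(a[4]),0,0]))[0]@T
t=np.array(a[:3])-.159*T[:,2]
print("t",round(s["time"],2),"grasp now",(p+.159*R[:,2]).round(4),"yaw",np.degrees(np.arctan2(R[1,0],R[0,0])).round(2),"zaxis",R[:,2].round(3))
print("d",(R.T@(t-p)/.25).round(3),"a",(cv2.Rodrigues(R.T@T)[0].ravel()/np.pi).round(4),"rows",np.ceil(np.linalg.norm(t-p)/.0417), "q",np.round(s["q"],0).tolist(),"w",np.round(s["gripper_width"],4),"gf",np.round(s["grasp_force"],1),"F",np.round(s["wrist_force"],1).tolist())
E
python3 -m crank '[{"dz":-0.76},{"dz":-0.76},{"dz":-0.76},{"dz":-0.76},{"dx":0.84,"dy":-0.55,"dz":-0.76},{"dx":0.84,"dy":-0.55,"dz":-0.76},{"dx":0.84,"dy":-0.55,"dz":-0.76},{"dx":0.84,"dy":-0.55,"dz":-0.76},{"dx":0.84,"dy":-0.55,"dz":-0.76},{"dx":0.84,"dy":-0.55,"dz":-0.76},{"dx":0.84,"dy":-0.55,"dz":-0.76},{"dx":0.84,"dy":-0.55,"dz":-0.76}]'; python3 go.py 0.40 -0.10 0.44 60
```

```text
t 0.1 grasp now [ 0.2128 -0.5872  0.245 ] yaw 19.93 zaxis [-0.001  0.001 -1.   ]
d [ 1.368 -1.579 -0.778] a [-4.000e-04 -1.000e-04 -2.226e-01] rows 14.0 q [64.0, 25.0, 1.0, 90.0, -1.0, 65.0, -4.0] w 0.0919 gf 0.0 F [-0.6, -0.1, -1.1]schema error: expected keys dx, dy, dz, ax, ay, az, jaw
```

```bash
python3 -m crank '[{"dx":0,"dy":0,"dz":-0.76,"ax":0,"ay":0,"az":0,"jaw":1},{"dx":0,"dy":0,"dz":-0.76,"ax":0,"ay":0,"az":0,"jaw":1},{"dx":0,"dy":0,"dz":-0.76,"ax":0,"ay":0,"az":0,"jaw":1},{"dx":0,"dy":0,"dz":-0.76,"ax":0,"ay":0,"az":0,"jaw":1},{"dx":0.84,"dy":-0.55,"dz":-0.76,"ax":0,"ay":0,"az":0,"jaw":1},{"dx":0.84,"dy":-0.55,"dz":-0.76,"ax":0,"ay":0,"az":0,"jaw":1},{"dx":0.84,"dy":-0.55,"dz":-0.76,"ax":0,"ay":0,"az":0,"jaw":1},{"dx":0.84,"dy":-0.55,"dz":-0.76,"ax":0,"ay":0,"az":0,"jaw":1},{"dx":0.84,"dy":-0.55,"dz":-0.76,"ax":0,"ay":0,"az":0,"jaw":1},{"dx":0.84,"dy":-0.55,"dz":-0.76,"ax":0,"ay":0,"az":0,"jaw":1},{"dx":0.84,"dy":-0.55,"dz":-0.76,"ax":0,"ay":0,"az":0,"jaw":1},{"dx":0.84,"dy":-0.55,"dz":-0.76,"ax":0,"ay":0,"az":0,"jaw":1}]'; python3 go.py 0.40 -0.16 0.44 60
```

```text
time: 1.1
ee_pos: [0.3655, -0.3842, 0.595]
eef_rot: [[0.938, 0.346, 0.001], [0.346, -0.938, 0.0], [0.001, -0.0, -1.0]]
wrist_force: [-0.5, 0.1, -0.1]
gripper_width: 0.0919
grasp_force: 0.0
t 1.1 grasp now [ 0.3656 -0.3841  0.436 ] yaw 20.27 zaxis [ 0.001  0.    -1.   ]
d [ 0.44  -0.793 -0.016] a [ 1.000e-04 -3.000e-04 -2.207e-01] rows 6.0 q [45.0, 11.0, -5.0, 84.0, 1.0, 86.0, -30.0] w 0.0919 gf 0.0 F [-0.5, 0.1, -0.1]
```

```bash
python3 -m crank '[{"dx":0.44,"dy":-0.79,"dz":0,"ax":0,"ay":0,"az":-0.22,"jaw":1},{"dx":0.44,"dy":-0.79,"dz":0,"ax":0,"ay":0,"az":-0.22,"jaw":1},{"dx":0.44,"dy":-0.79,"dz":0,"ax":0,"ay":0,"az":-0.22,"jaw":1},{"dx":0.44,"dy":-0.79,"dz":0,"ax":0,"ay":0,"az":-0.22,"jaw":1},{"dx":0.44,"dy":-0.79,"dz":0,"ax":0,"ay":0,"az":-0.22,"jaw":1},{"dx":0.44,"dy":-0.79,"dz":0,"ax":0,"ay":0,"az":-0.22,"jaw":1},{"dx":0.44,"dy":-0.79,"dz":0,"ax":0,"ay":0,"az":-0.22,"jaw":1}]'>/dev/null; python3 go.py 0.43 0.07 0.44 103
```

```text
t 1.68 grasp now [ 0.4    -0.1601  0.436 ] yaw 60.06 zaxis [ 0.001  0.001 -1.   ]
d [ 0.858 -0.355 -0.016] a [ 2.000e-04 -2.000e-04 -2.386e-01] rows 6.0 q [33.0, 1.0, -19.0, 94.0, 0.0, 84.0, -16.0] w 0.092 gf 0.0 F [-0.0, -0.8, -0.6]
```

```bash
python3 -m crank '[{"dx":0.86,"dy":-0.355,"dz":0,"ax":0,"ay":0,"az":-0.2386,"jaw":1},{"dx":0.86,"dy":-0.355,"dz":0,"ax":0,"ay":0,"az":-0.2386,"jaw":1},{"dx":0.86,"dy":-0.355,"dz":0,"ax":0,"ay":0,"az":-0.2386,"jaw":1},{"dx":0.86,"dy":-0.355,"dz":0,"ax":0,"ay":0,"az":-0.2386,"jaw":1},{"dx":0.86,"dy":-0.355,"dz":0,"ax":0,"ay":0,"az":-0.2386,"jaw":1},{"dx":0.86,"dy":-0.355,"dz":0,"ax":0,"ay":0,"az":-0.2386,"jaw":1},{"dx":0.86,"dy":-0.355,"dz":0,"ax":0,"ay":0,"az":-0.2386,"jaw":1}]'>/dev/null; python3 go.py 0.427 0.30 0.24 103
```

```text
t 2.27 grasp now [0.4326 0.0704 0.4355] yaw 103.15 zaxis [-0.     0.002 -1.   ]
d [0.899 0.187 0.784] a [ 0.0001 -0.0006  0.0008] rows 8.0 q [17.0, 4.0, -35.0, 93.0, 2.0, 84.0, -5.0] w 0.0922 gf 0.0 F [0.1, -0.4, 0.4]
```

```bash
python3 -m crank '[{"dx":0.9,"dy":0.19,"dz":0.78,"ax":0,"ay":0,"az":0,"jaw":1},{"dx":0.9,"dy":0.19,"dz":0.78,"ax":0,"ay":0,"az":0,"jaw":1},{"dx":0.9,"dy":0.19,"dz":0.78,"ax":0,"ay":0,"az":0,"jaw":1},{"dx":0.9,"dy":0.19,"dz":0.78,"ax":0,"ay":0,"az":0,"jaw":1},{"dx":0.9,"dy":0.19,"dz":0.78,"ax":0,"ay":0,"az":0,"jaw":1},{"dx":0.9,"dy":0.19,"dz":0.78,"ax":0,"ay":0,"az":0,"jaw":1},{"dx":0.9,"dy":0.19,"dz":0.78,"ax":0,"ay":0,"az":0,"jaw":1},{"dx":0.9,"dy":0.19,"dz":0.78,"ax":0,"ay":0,"az":0,"jaw":1},{"dx":0.9,"dy":0.19,"dz":0.78,"ax":0,"ay":0,"az":0,"jaw":1}]'>/dev/null; python3 go.py 0.427 0.333 0.09 103;python3 go.py 0.427 0.333 0.022 103
```

```text
t 3.02 grasp now [0.4298 0.2965 0.2379] yaw 102.48 zaxis [-0.004 -0.002 -1.   ]
d [0.145 0.02  0.591] a [-0.0015  0.0003 -0.0029] rows 4.0 q [-9.0, 21.0, -42.0, 102.0, 16.0, 63.0, -43.0] w 0.092 gf 0.0 F [-0.6, -0.9, -0.1]
t 3.02 grasp now [0.4298 0.2965 0.2379] yaw 102.48 zaxis [-0.004 -0.002 -1.   ]
d [0.145 0.022 0.863] a [-0.0015  0.0003 -0.0029] rows 6.0 q [-9.0, 21.0, -42.0, 102.0, 16.0, 63.0, -43.0] w 0.092 gf 0.0 F [-0.6, -0.9, -0.1]
```

```bash
python3 -m crank '[{"dx":0.145,"dy":0.02,"dz":0.59,"ax":0,"ay":0,"az":-0.003,"jaw":1},{"dx":0.145,"dy":0.02,"dz":0.59,"ax":0,"ay":0,"az":-0.003,"jaw":1},{"dx":0.145,"dy":0.02,"dz":0.59,"ax":0,"ay":0,"az":-0.003,"jaw":1},{"dx":0.145,"dy":0.02,"dz":0.59,"ax":0,"ay":0,"az":-0.003,"jaw":1},{"dx":0.145,"dy":0.02,"dz":0.68,"ax":0,"ay":0,"az":-0.003,"jaw":1},{"dx":0.145,"dy":0.02,"dz":0.77,"ax":0,"ay":0,"az":-0.003,"jaw":1},{"dx":0.145,"dy":0.02,"dz":0.82,"ax":0,"ay":0,"az":-0.003,"jaw":1},{"dx":0.145,"dy":0.02,"dz":0.86,"ax":0,"ay":0,"az":-0.003,"jaw":1},{"dx":0.145,"dy":0.02,"dz":0.86,"ax":0,"ay":0,"az":-0.003,"jaw":1},{"dx":0.145,"dy":0.02,"dz":0.86,"ax":0,"ay":0,"az":-0.003,"jaw":1}]'>/dev/null; python3 go.py 0.427 0.333 0.022 103
```

```text
t 3.85 grasp now [0.4281 0.3326 0.0264] yaw 102.93 zaxis [ 0.001 -0.    -1.   ]
d [ 0.002 -0.003  0.017] a [ 0.0002  0.0001 -0.0004] rows 1.0 q [-20.0, 38.0, -32.0, 112.0, 31.0, 39.0, -59.0] w 0.092 gf 0.0 F [0.4, -0.2, 0.5]
```

```bash
python3 -m crank '[{"dx":0,"dy":0,"dz":0.014,"ax":0,"ay":0,"az":0,"jaw":1},{"dx":0,"dy":0,"dz":0.014,"ax":0,"ay":0,"az":0,"jaw":1},{"dx":0,"dy":0,"dz":0.014,"ax":0,"ay":0,"az":0,"jaw":-1},{"dx":0,"dy":0,"dz":0.014,"ax":0,"ay":0,"az":0,"jaw":-1},{"dx":0,"dy":0,"dz":0.014,"ax":0,"ay":0,"az":0,"jaw":-1},{"dx":0,"dy":0,"dz":0.014,"ax":0,"ay":0,"az":0,"jaw":-1},{"dx":0,"dy":0,"dz":0.014,"ax":0,"ay":0,"az":0,"jaw":-1},{"dx":0,"dy":0,"dz":0.014,"ax":0,"ay":0,"az":0,"jaw":-1},{"dx":0,"dy":0,"dz":0.014,"ax":0,"ay":0,"az":0,"jaw":-1},{"dx":0,"dy":0,"dz":0.014,"ax":0,"ay":0,"az":0,"jaw":-1}]' 25; python3 go.py 0.427 0.333 0.2 103;  python3 go.py 0.487 0.12 0.2 90
```

```text
time: 4.68
ee_pos: [0.4271, 0.3331, 0.1812]
eef_rot: [[-0.225, 0.974, -0.0], [0.974, 0.225, -0.0], [-0.0, -0.0, -1.0]]
wrist_force: [-0.6, -0.4, 0.0]
gripper_width: 0.0438
grasp_force: 25.0
t 4.68 grasp now [0.4271 0.3331 0.0222] yaw 103.01 zaxis [-0. -0. -1.]
d [-0.    -0.001 -0.711] a [-0.      0.      0.0001] rows 5.0 q [-21.0, 38.0, -32.0, 112.0, 31.0, 39.0, -59.0] w 0.0438 gf 25.0 F [-0.6, -0.4, 0.0]
t 4.68 grasp now [0.4271 0.3331 0.0222] yaw 103.01 zaxis [-0. -0. -1.]
d [-0.885  0.041 -0.711] a [-0.      0.      0.0723] rows 7.0 q [-21.0, 38.0, -32.0, 112.0, 31.0, 39.0, -59.0] w 0.0438 gf 25.0 F [-0.6, -0.4, 0.0]
```

```bash
python3 -m crank '[{"dx":0,"dy":0,"dz":-0.2,"ax":0,"ay":0,"az":0,"jaw":-1},{"dx":0,"dy":0,"dz":-0.4,"ax":0,"ay":0,"az":0,"jaw":-1},{"dx":0,"dy":0,"dz":-0.6,"ax":0,"ay":0,"az":0,"jaw":-1},{"dx":0,"dy":0,"dz":-0.71,"ax":0,"ay":0,"az":0,"jaw":-1},{"dx":-0.15,"dy":0.01,"dz":-0.71,"ax":0,"ay":0,"az":0.03,"jaw":-1},{"dx":-0.3,"dy":0.02,"dz":-0.71,"ax":0,"ay":0,"az":0.05,"jaw":-1},{"dx":-0.45,"dy":0.03,"dz":-0.71,"ax":0,"ay":0,"az":0.0723,"jaw":-1},{"dx":-0.6,"dy":0.04,"dz":-0.71,"ax":0,"ay":0,"az":0.0723,"jaw":-1},{"dx":-0.75,"dy":0.04,"dz":-0.71,"ax":0,"ay":0,"az":0.0723,"jaw":-1},{"dx":-0.885,"dy":0.04,"dz":-0.71,"ax":0,"ay":0,"az":0.0723,"jaw":-1},{"dx":-0.885,"dy":0.04,"dz":-0.71,"ax":0,"ay":0,"az":0.0723,"jaw":-1},{"dx":-0.885,"dy":0.04,"dz":-0.71,"ax":0,"ay":0,"az":0.0723,"jaw":-1}]'>/dev/null; python3 go.py 0.488 0.005 0.2 90;  python3 go.py 0.488 0.005 0.041 90
```

```text
t 5.68 grasp now [0.4869 0.1172 0.1994] yaw 89.72 zaxis [-0.001 -0.001 -1.   ]
d [-0.45   0.006 -0.002] a [-0.0002  0.0003 -0.0016] rows 3.0 q [9.0, 20.0, -36.0, 108.0, 14.0, 56.0, -34.0] w 0.044 gf 25.0 F [-0.5, 1.0, -1.0]
t 5.68 grasp now [0.4869 0.1172 0.1994] yaw 89.72 zaxis [-0.001 -0.001 -1.   ]
d [-0.449  0.006  0.634] a [-0.0002  0.0003 -0.0016] rows 5.0 q [9.0, 20.0, -36.0, 108.0, 14.0, 56.0, -34.0] w 0.044 gf 25.0 F [-0.5, 1.0, -1.0]
```

```bash
python3 -m crank '[{"dx":-0.15,"dy":0.006,"dz":0,"ax":0,"ay":0,"az":0,"jaw":-1},{"dx":-0.3,"dy":0.006,"dz":0,"ax":0,"ay":0,"az":0,"jaw":-1},{"dx":-0.45,"dy":0.006,"dz":0,"ax":0,"ay":0,"az":0,"jaw":-1},{"dx":-0.45,"dy":0.006,"dz":0,"ax":0,"ay":0,"az":0,"jaw":-1},{"dx":-0.45,"dy":0.006,"dz":0.12,"ax":0,"ay":0,"az":0,"jaw":-1},{"dx":-0.45,"dy":0.006,"dz":0.24,"ax":0,"ay":0,"az":0,"jaw":-1},{"dx":-0.45,"dy":0.006,"dz":0.36,"ax":0,"ay":0,"az":0,"jaw":-1},{"dx":-0.45,"dy":0.006,"dz":0.48,"ax":0,"ay":0,"az":0,"jaw":-1},{"dx":-0.45,"dy":0.006,"dz":0.56,"ax":0,"ay":0,"az":0,"jaw":-1},{"dx":-0.45,"dy":0.006,"dz":0.6,"ax":0,"ay":0,"az":0,"jaw":-1},{"dx":-0.45,"dy":0.006,"dz":0.6,"ax":0,"ay":0,"az":0,"jaw":-1},{"dx":-0.45,"dy":0.006,"dz":0.6,"ax":0,"ay":0,"az":0,"jaw":-1}]'>/dev/null; python3 go.py 0.488 0.005 0.041 90
python3 - <<'E'
from h import *
I,D=robot.get_image("side"); cv2.imwrite("pics/s1.png",cv2.resize(I[100:300,180:380,::-1],(600,600)))
E
```

```text
t 6.68 grasp now [0.4883 0.0084 0.0501] yaw 90.08 zaxis [-0.  0. -1.]
d [-0.013 -0.001  0.036] a [-0.0001 -0.0001  0.0004] rows 1.0 q [14.0, 31.0, -28.0, 119.0, 24.0, 36.0, -31.0] w 0.044 gf 25.0 F [-0.3, -0.8, -0.5]
```

View pics/s1.png

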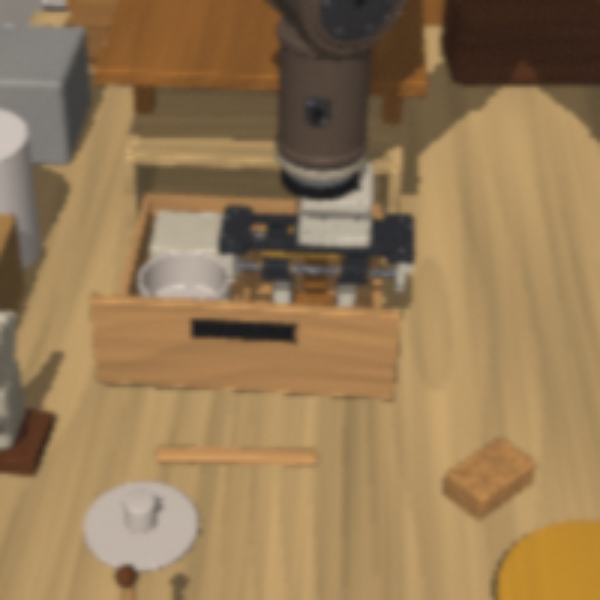

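The gripper is holding the paddle in the empty compartment, with its body clear of the pot rim (230,265) and the front panel. I'll lower it the last few millimetres and let go.

```bash
python3 -m crank '[{"dx":0,"dy":0,"dz":0.015,"ax":0,"ay":0,"az":0,"jaw":-1},{"dx":0,"dy":0,"dz":0.03,"ax":0,"ay":0,"az":0,"jaw":-1},{"dx":0,"dy":0,"dz":0.036,"ax":0,"ay":0,"az":0,"jaw":-1},{"dx":0,"dy":0,"dz":0.036,"ax":0,"ay":0,"az":0,"jaw":-1},{"dx":0,"dy":0,"dz":0.036,"ax":0,"ay":0,"az":0,"jaw":-1}]'; python3 -m crank '[{"dx":0,"dy":0,"dz":0,"ax":0,"ay":0,"az":0,"jaw":0.35},{"dx":0,"dy":0,"dz":0,"ax":0,"ay":0,"az":0,"jaw":0.35},{"dx":0,"dy":0,"dz":0,"ax":0,"ay":0,"az":0,"jaw":0.35},{"dx":0,"dy":0,"dz":0,"ax":0,"ay":0,"az":0,"jaw":0.35},{"dx":0,"dy":0,"dz":-0.16,"ax":0,"ay":0,"az":0,"jaw":0.35},{"dx":0,"dy":0,"dz":-0.32,"ax":0,"ay":0,"az":0,"jaw":0.35},{"dx":0,"dy":0,"dz":-0.48,"ax":0,"ay":0,"az":0,"jaw":0.35},{"dx":0,"dy":0,"dz":-0.64,"ax":0,"ay":0,"az":0,"jaw":0.35},{"dx":0,"dy":0,"dz":-0.64,"ax":0,"ay":0,"az":0,"jaw":0.35}]'; python3 go.py 0.56 0.20 0.2 90; python3 go.py 0.624 0.288 0.037 90
```

```text
time: 7.15
ee_pos: [0.4882, 0.0072, 0.1999]
eef_rot: [[0.0, 1.0, 0.0], [1.0, -0.0, -0.0], [-0.0, 0.0, -1.0]]
wrist_force: [-0.4, 0.8, -1.6]
gripper_width: 0.0437
grasp_force: 25.0
time: 7.9
ee_pos: [0.49, 0.0084, 0.3668]
eef_rot: [[-0.0, 1.0, 0.011], [1.0, 0.0, 0.0], [0.0, 0.011, -1.0]]
wrist_force: [1.7, 0.4, 1.3]
gripper_width: 0.0617
grasp_force: 0.0
t 7.9 grasp now [0.4917 0.0085 0.2078] yaw 90.02 zaxis [ 0.011  0.    -1.   ]
d [0.766 0.28  0.035] a [ 0.0034 -0.0001  0.0001] rows 5.0 q [21.0, 18.0, -36.0, 109.0, 13.0, 55.0, -20.0] w 0.0617 gf 0.0 F [1.7, 0.4, 1.3]
t 7.9 grasp now [0.4917 0.0085 0.2078] yaw 90.02 zaxis [ 0.011  0.    -1.   ]
d [1.118 0.529 0.689] a [ 0.0034 -0.0001  0.0001] rows 9.0 q [21.0, 18.0, -36.0, 109.0, 13.0, 55.0, -20.0] w 0.0617 gf 0.0 F [1.7, 0.4, 1.3]
```

```bash
python3 -m crank '[{"dx":0.95,"dy":0.53,"dz":0.1,"ax":0,"ay":0,"az":0,"jaw":0.2},{"dx":0.95,"dy":0.53,"dz":0.1,"ax":0,"ay":0,"az":0,"jaw":0.2},{"dx":0.95,"dy":0.53,"dz":0.1,"ax":0,"ay":0,"az":0,"jaw":0.2},{"dx":0.95,"dy":0.53,"dz":0.1,"ax":0,"ay":0,"az":0,"jaw":0.2},{"dx":0.95,"dy":0.53,"dz":0.1,"ax":0,"ay":0,"az":0,"jaw":0.2},{"dx":0.95,"dy":0.53,"dz":0.1,"ax":0,"ay":0,"az":0,"jaw":0.2},{"dx":0.95,"dy":0.53,"dz":0.1,"ax":0,"ay":0,"az":0,"jaw":0.2},{"dx":0.95,"dy":0.53,"dz":0.1,"ax":0,"ay":0,"az":0,"jaw":0.2},{"dx":0.95,"dy":0.53,"dz":0.1,"ax":0,"ay":0,"az":0,"jaw":0.2},{"dx":0.95,"dy":0.53,"dz":0.1,"ax":0,"ay":0,"az":0,"jaw":0.2}]' ; python3 go.py 0.624 0.288 0.037 90
```

```text
time: 8.73
ee_pos: [0.6205, 0.2442, 0.3343]
eef_rot: [[0.0, 1.0, -0.001], [1.0, -0.0, -0.001], [-0.001, -0.001, -1.0]]
wrist_force: [-0.5, 0.2, -0.4]
gripper_width: 0.0552
grasp_force: 0.0
t 8.73 grasp now [0.6204 0.244  0.1753] yaw 89.98 zaxis [-0.001 -0.001 -1.   ]
d [0.176 0.014 0.553] a [-0.0002  0.0004 -0.0001] rows 4.0 q [-6.0, 36.0, -33.0, 86.0, 21.0, 64.0, -43.0] w 0.0552 gf 0.0 F [-0.5, 0.2, -0.4]
```

```bash
python3 -m crank '[{"dx":0.176,"dy":0.014,"dz":0.15,"ax":0,"ay":0,"az":0,"jaw":0.2},{"dx":0.176,"dy":0.014,"dz":0.3,"ax":0,"ay":0,"az":0,"jaw":0.2},{"dx":0.176,"dy":0.014,"dz":0.38,"ax":0,"ay":0,"az":0,"jaw":0.2},{"dx":0.176,"dy":0.014,"dz":0.46,"ax":0,"ay":0,"az":0,"jaw":0.2},{"dx":0.176,"dy":0.014,"dz":0.52,"ax":0,"ay":0,"az":0,"jaw":0.2},{"dx":0.176,"dy":0.014,"dz":0.54,"ax":0,"ay":0,"az":0,"jaw":0.2},{"dx":0.176,"dy":0.014,"dz":0.54,"ax":0,"ay":0,"az":0,"jaw":0.2},{"dx":0.176,"dy":0.014,"dz":0.54,"ax":0,"ay":0,"az":0,"jaw":0.2},{"dx":0.176,"dy":0.014,"dz":0.54,"ax":0,"ay":0,"az":0,"jaw":0.2}]' >/dev/null; python3 go.py 0.624 0.288 0.037 90
```

```text
t 9.48 grasp now [0.6253 0.289  0.0426] yaw 89.95 zaxis [ 0.002  0.001 -1.   ]
d [-0.003 -0.004  0.023] a [ 0.0008 -0.0004 -0.0003] rows 1.0 q [-12.0, 46.0, -29.0, 89.0, 26.0, 52.0, -50.0] w 0.0553 gf 0.0 F [0.3, 0.2, -0.2]
```

```bash
python3 -m crank '[{"dx":-0.003,"dy":-0.003,"dz":0.018,"ax":0,"ay":0,"az":0,"jaw":0.2},{"dx":-0.003,"dy":-0.003,"dz":0.018,"ax":0,"ay":0,"az":0,"jaw":0.2},{"dx":-0.003,"dy":-0.003,"dz":0.018,"ax":0,"ay":0,"az":0,"jaw":0.2},{"dx":-0.003,"dy":-0.003,"dz":0.018,"ax":0,"ay":0,"az":0,"jaw":-1},{"dx":-0.003,"dy":-0.003,"dz":0.018,"ax":0,"ay":0,"az":0,"jaw":-1},{"dx":-0.003,"dy":-0.003,"dz":0.018,"ax":0,"ay":0,"az":0,"jaw":-1},{"dx":-0.003,"dy":-0.003,"dz":0.018,"ax":0,"ay":0,"az":0,"jaw":-1},{"dx":-0.003,"dy":-0.003,"dz":0.018,"ax":0,"ay":0,"az":0,"jaw":-1},{"dx":-0.003,"dy":-0.003,"dz":0.018,"ax":0,"ay":0,"az":0,"jaw":-1},{"dx":-0.003,"dy":-0.003,"dz":0.018,"ax":0,"ay":0,"az":0,"jaw":-1}]' 25 >/dev/null; python3 go.py 0.6203 0.11 0.20 90
```

```text
t 10.32 grasp now [0.6235 0.2881 0.0363] yaw 90.0 zaxis [ 0.  0. -1.]
d [-0.712 -0.013 -0.655] a [ 0.0001 -0.     -0.    ] rows 6.0 q [-12.0, 46.0, -29.0, 90.0, 26.0, 51.0, -50.0] w 0.0271 gf 25.0 F [0.6, 0.3, -0.2]
```

```bash
python3 -m crank '[{"dx":0,"dy":0,"dz":-0.1,"ax":0,"ay":0,"az":0,"jaw":-1},{"dx":0,"dy":0,"dz":-0.25,"ax":0,"ay":0,"az":0,"jaw":-1},{"dx":0,"dy":0,"dz":-0.4,"ax":0,"ay":0,"az":0,"jaw":-1},{"dx":0,"dy":0,"dz":-0.55,"ax":0,"ay":0,"az":0,"jaw":-1},{"dx":0,"dy":0,"dz":-0.655,"ax":0,"ay":0,"az":0,"jaw":-1},{"dx":-0.1,"dy":-0.013,"dz":-0.655,"ax":0,"ay":0,"az":0,"jaw":-1},{"dx":-0.25,"dy":-0.013,"dz":-0.655,"ax":0,"ay":0,"az":0,"jaw":-1},{"dx":-0.4,"dy":-0.013,"dz":-0.655,"ax":0,"ay":0,"az":0,"jaw":-1},{"dx":-0.55,"dy":-0.013,"dz":-0.655,"ax":0,"ay":0,"az":0,"jaw":-1},{"dx":-0.66,"dy":-0.013,"dz":-0.655,"ax":0,"ay":0,"az":0,"jaw":-1},{"dx":-0.712,"dy":-0.013,"dz":-0.655,"ax":0,"ay":0,"az":0,"jaw":-1},{"dx":-0.712,"dy":-0.013,"dz":-0.655,"ax":0,"ay":0,"az":0,"jaw":-1},{"dx":-0.712,"dy":-0.013,"dz":-0.655,"ax":0,"ay":0,"az":0,"jaw":-1}]' >/dev/null
python3 - <<'E'
from m import *
for n in("top","side"):
    I,D=robot.get_image(n); np.savez("pics/%s3.npz"%n,I=I,D=D)
    I,D,P=load(n,3); z=P[...,2]; hsv=cv2.cvtColor(I,cv2.COLOR_RGB2HSV); white=((hsv[...,1]<70)&(hsv[...,2]>90))
    w=white&(abs(P[...,0]-.62)<.08)&(abs(P[...,1]-.11)<.08)&(z>.155)&(z<.19); p=P[w]
    if len(p)>5: c,r=cv2.minEnclosingCircle(p[:,:2].astype(np.float32)); print(n,"flange",len(p),np.round(c,4),round(r,4),np.median(p[:,2]))
E
python3 go.py 0.6203 0.0043 0.2 90; python3 m2.py 2|grep -E "pot|front top|wall" -A1
```

```text
top flange 42 [0.6114 0.1132] 0.0485 0.17744205929925178
side flange 482 [0.6163 0.1132] 0.0516 0.17535753705896703
t 11.5 grasp now [0.6198 0.1121 0.2   ] yaw 90.11 zaxis [-0.     0.001 -1.   ]
d [-0.43   0.001 -0.   ] a [-0.     -0.0004  0.0006] rows 3.0 q [7.0, 32.0, -34.0, 91.0, 19.0, 64.0, -31.0] w 0.0277 gf 25.0 F [0.3, -0.6, -1.3]
top front top 175 [0.406 0.095 0.108] [0.557 0.107 0.121]
  y [0.0516 0.085  0.1051]Traceback (most recent call last):
  File "m2.py", line 20, in <module>
    q=P[box(a,b,.05,.15,.02,.122)]; print("  y",np.percentile(q[:,1],[2,50,98]).round(4))
                                                ~~~~~~~~~~~~~^^^^^^^^^^^^^^^^^^
    return _quantile_unchecked(
        a, q, axis, out, overwrite_input, method, keepdims, weights)
    return _ureduce(a,
                    func=_quantile_ureduce_func,
    ...<5 lines>...
                    overwrite_input=overwrite_input,
                    method=method)
    r = func(a, **kwargs)
    result = _quantile(arr,
                       quantiles=q,
    ...<2 lines>...
                       out=out,
                       weights=wgt)
    slices_having_nans = np.isnan(arr[-1, ...])
                                  ~~~^^^^^^^^^
IndexError: index -1 is out of bounds for axis 0 with size 0
```

```bash
python3 -m crank '[{"dx":-0.1,"dy":0,"dz":0,"ax":0,"ay":0,"az":0,"jaw":-1},{"dx":-0.22,"dy":0,"dz":0,"ax":0,"ay":0,"az":0,"jaw":-1},{"dx":-0.34,"dy":0,"dz":0,"ax":0,"ay":0,"az":0,"jaw":-1},{"dx":-0.43,"dy":0,"dz":0,"ax":0,"ay":0,"az":0,"jaw":-1},{"dx":-0.43,"dy":0,"dz":0.1,"ax":0,"ay":0,"az":0,"jaw":-1},{"dx":-0.43,"dy":0,"dz":0.2,"ax":0,"ay":0,"az":0,"jaw":-1},{"dx":-0.43,"dy":0,"dz":0.28,"ax":0,"ay":0,"az":0,"jaw":-1},{"dx":-0.43,"dy":0,"dz":0.33,"ax":0,"ay":0,"az":0,"jaw":-1},{"dx":-0.43,"dy":0,"dz":0.34,"ax":0,"ay":0,"az":0,"jaw":-1},{"dx":-0.43,"dy":0,"dz":0.34,"ax":0,"ay":0,"az":0,"jaw":-1},{"dx":-0.43,"dy":0,"dz":0.34,"ax":0,"ay":0,"az":0,"jaw":-1}]' >/dev/null; python3 go.py 0.6198 0.004 0.0973 90
python3 - <<'E'
from h import *
I,D=robot.get_image("side"); cv2.imwrite("pics/s2.png",cv2.resize(I[120:260,190:330,::-1],(600,600),interpolation=2))
E
```

```text
t 12.52 grasp now [0.6209 0.0034 0.116 ] yaw 90.05 zaxis [ 0.001  0.    -1.   ]
d [ 0.003 -0.004  0.075] a [ 0.0004 -0.0001  0.0003] rows 1.0 q [15.0, 36.0, -31.0, 97.0, 22.0, 54.0, -24.0] w 0.0274 gf 25.0 F [0.6, -0.0, -1.3]
```

View pics/s2.png

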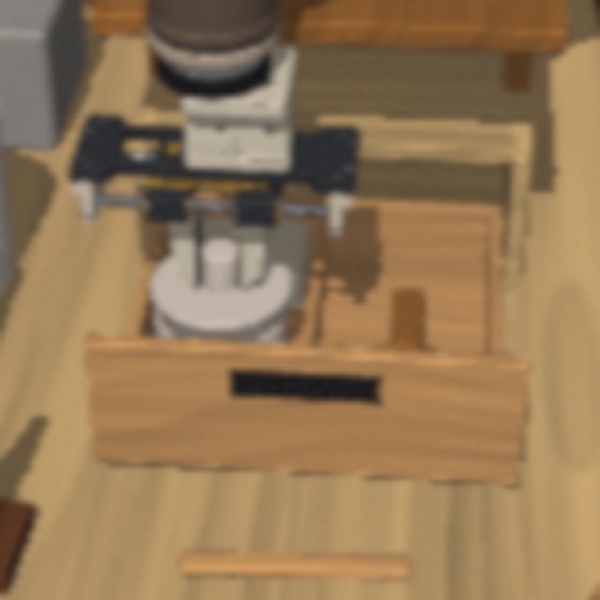

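The lid (222,285) is held level right above the pot (225,325), and the paddle (408,315) lies in its bay. I'll lower the lid slowly.

```bash
python3 -m crank '[{"dx":0.003,"dy":-0.004,"dz":0.02,"ax":0,"ay":0,"az":0,"jaw":-1},{"dx":0.003,"dy":-0.004,"dz":0.035,"ax":0,"ay":0,"az":0,"jaw":-1},{"dx":0.003,"dy":-0.004,"dz":0.05,"ax":0,"ay":0,"az":0,"jaw":-1},{"dx":0.003,"dy":-0.004,"dz":0.06,"ax":0,"ay":0,"az":0,"jaw":-1},{"dx":0.003,"dy":-0.004,"dz":0.068,"ax":0,"ay":0,"az":0,"jaw":-1},{"dx":0.003,"dy":-0.004,"dz":0.068,"ax":0,"ay":0,"az":0,"jaw":-1},{"dx":0.003,"dy":-0.004,"dz":0.068,"ax":0,"ay":0,"az":0,"jaw":-1}]'; python3 go.py 0.6198 0.004 0.0973 90
```

```text
time: 13.15
ee_pos: [0.6194, 0.0034, 0.2569]
eef_rot: [[-0.0, 1.0, 0.0], [1.0, 0.0, 0.0], [0.0, 0.0, -1.0]]
wrist_force: [1.9, 0.9, -2.5]
gripper_width: 0.027
grasp_force: 25.0
t 13.15 grasp now [0.6194 0.0034 0.0979] yaw 90.0 zaxis [ 0.  0. -1.]
d [0.002 0.002 0.002] a [ 0.0001 -0.0001  0.    ] rows 1.0 q [15.0, 37.0, -31.0, 98.0, 23.0, 52.0, -25.0] w 0.027 gf 25.0 F [1.9, 0.9, -2.5]
```

Little force and almost seated. Next I release and raise.

```bash
python3 -m crank '[{"dx":0,"dy":0,"dz":0.003,"ax":0,"ay":0,"az":0,"jaw":-1},{"dx":0,"dy":0,"dz":0.003,"ax":0,"ay":0,"az":0,"jaw":-1},{"dx":0,"dy":0,"dz":0.003,"ax":0,"ay":0,"az":0,"jaw":0.2},{"dx":0,"dy":0,"dz":0.003,"ax":0,"ay":0,"az":0,"jaw":0.2},{"dx":0,"dy":0,"dz":0.003,"ax":0,"ay":0,"az":0,"jaw":0.2},{"dx":0,"dy":0,"dz":0.003,"ax":0,"ay":0,"az":0,"jaw":0.2},{"dx":0,"dy":0,"dz":0.003,"ax":0,"ay":0,"az":0,"jaw":0.2},{"dx":0,"dy":0,"dz":-0.1,"ax":0,"ay":0,"az":0,"jaw":0.2},{"dx":0,"dy":0,"dz":-0.25,"ax":0,"ay":0,"az":0,"jaw":0.2},{"dx":0,"dy":0,"dz":-0.4,"ax":0,"ay":0,"az":0,"jaw":0.2},{"dx":0,"dy":0,"dz":-0.5,"ax":0,"ay":0,"az":0,"jaw":0.2},{"dx":0.2,"dy":0,"dz":-0.5,"ax":0,"ay":0,"az":0,"jaw":-1},{"dx":0.4,"dy":0,"dz":-0.5,"ax":0,"ay":0,"az":0,"jaw":-1},{"dx":0.6,"dy":0,"dz":-0.5,"ax":0,"ay":0,"az":0,"jaw":-1},{"dx":0.8,"dy":0,"dz":-0.5,"ax":0,"ay":0,"az":0,"jaw":-1},{"dx":1,"dy":0,"dz":-0.5,"ax":0,"ay":0,"az":0,"jaw":-1},{"dx":1,"dy":0,"dz":-0.5,"ax":0,"ay":0,"az":0,"jaw":-1},{"dx":1,"dy":0,"dz":-0.5,"ax":0,"ay":0,"az":0,"jaw":-1}]'
python3 - <<'E'
from m import *
o=[]
for n in("top","side"):
    I,D=robot.get_image(n); np.savez("pics/%s4.npz"%n,I=I,D=D)
    I,D,P=load(n,4); z=P[...,2]; hsv=cv2.cvtColor(I,cv2.COLOR_RGB2HSV); white=((hsv[...,1]<70)&(hsv[...,2]>90))
    b=(abs(P[...,0]-.62)<.07)&(abs(P[...,1]-.004)<.06)
    for nm,a,c in(("flange",.07,.084),("knob",.096,.11)):
        p=P[white&b&(z>a)&(z<c)]
        if len(p)<6: continue
        q,r=cv2.minEnclosingCircle(p[:,:2].astype(np.float32)); A=np.c_[p[:,:2],np.ones(len(p))]; f=np.linalg.lstsq(A,p[:,2],rcond=None)[0]
        print(n,nm,len(p),np.round(q,4),round(r,4),"z",np.median(p[:,2]).round(4),"slope",f[:2].round(3))
    fr=P[(abs(P[...,0]-.55)<.12)&(z>.105)&(z<.12)&(P[...,1]>.05)&(P[...,1]<.15)]; print(n,"front",fr.min(0).round(3),fr.max(0).round(3))
    o.append(cv2.resize(I[110:270,180:380] if n=="side" else I[110:270,220:420],(400,320),interpolation=2))
cv2.imwrite("pics/s3.png",np.hstack(o)[:,:,::-1])
E
python3 go.py 0.5525 0.16 0.065 90
```

```text
time: 14.65
ee_pos: [0.6158, 0.2636, 0.3823]
eef_rot: [[-0.011, 1.0, -0.002], [1.0, 0.011, 0.007], [0.007, -0.002, -1.0]]
wrist_force: [-0.8, 1.6, 0.6]
gripper_width: 0.0126
grasp_force: 0.0
top flange 341 [0.6183 0.002 ] 0.0495 z 0.0747 slope [-0.003  0.003]
top knob 54 [0.6184 0.0027] 0.0137 z 0.1029 slope [ 0.022 -0.031]
top front [0.432 0.095 0.107] [0.669 0.105 0.119]
side flange 130 [0.6185 0.0064] 0.0499 z 0.0725 slope [0.009 0.003]
side front [0.43  0.093 0.105] [0.646 0.111 0.116]
t 14.75 grasp now [0.618  0.2561 0.2227] yaw 90.27 zaxis [-0.001  0.001 -1.   ]
d [-0.383 -0.264  0.631] a [-0.0002 -0.0002  0.0015] rows 5.0 q [-6.0, 34.0, -34.0, 83.0, 20.0, 69.0, -42.0] w 0.0048 gf 0.0 F [0.3, -0.6, 0.8]
```

View pics/s3.png

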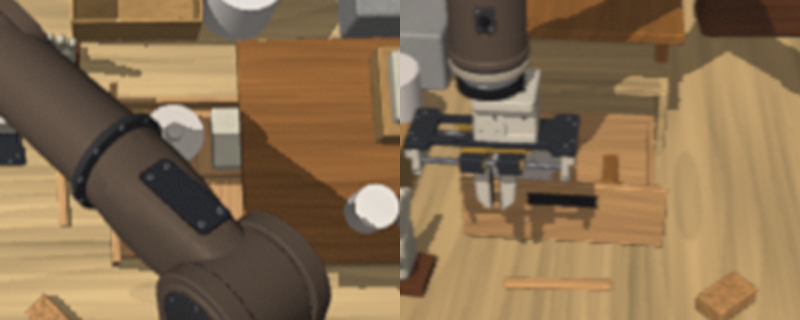

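The lid sits seated and level, with its flange top at 0.074 m and its centre within 2 mm. The paddle lies flat in the bay. Next I lean the tool 50° with the fingers shut and bring the tips in front of the drawer panel.

```bash
python3 go.py 0.5525 0.165 0.25 90 -50
```

```text
t 14.75 grasp now [0.618  0.2561 0.2227] yaw 90.27 zaxis [-0.001  0.001 -1.   ]
d [ 0.124 -0.262  0.118] a [ 0.0004 -0.278   0.0015] rows 2.0 q [-6.0, 34.0, -34.0, 83.0, 20.0, 69.0, -42.0] w 0.0048 gf 0.0 F [0.3, -0.6, 0.8]
```

```bash
python3 -m crank '[{"dx":0.124,"dy":-0.26,"dz":0.0,"ax":0,"ay":-0.278,"az":0.001,"jaw":-1},{"dx":0.124,"dy":-0.26,"dz":0.0,"ax":0,"ay":-0.278,"az":0.001,"jaw":-1},{"dx":0.124,"dy":-0.26,"dz":0.0,"ax":0,"ay":-0.278,"az":0.001,"jaw":-1},{"dx":0.124,"dy":-0.26,"dz":0.0,"ax":0,"ay":-0.278,"az":0.001,"jaw":-1},{"dx":0.124,"dy":-0.26,"dz":0.0,"ax":0,"ay":-0.278,"az":0.001,"jaw":-1},{"dx":0.124,"dy":-0.26,"dz":0.0,"ax":0,"ay":-0.278,"az":0.001,"jaw":-1},{"dx":0.124,"dy":-0.26,"dz":0.0,"ax":0,"ay":-0.278,"az":0.001,"jaw":-1},{"dx":0.124,"dy":-0.26,"dz":0.0,"ax":0,"ay":-0.278,"az":0.001,"jaw":-1},{"dx":0.124,"dy":-0.26,"dz":0.0,"ax":0,"ay":-0.278,"az":0.001,"jaw":-1},{"dx":0.124,"dy":-0.26,"dz":0.0,"ax":0,"ay":-0.278,"az":0.001,"jaw":-1}]' >/dev/null; python3 go.py 0.5525 0.165 0.067 90 -50
```

```text
t 15.58 grasp now [0.5543 0.1618 0.2795] yaw 89.64 zaxis [-0.002 -0.764 -0.645]
d [ 0.66  -0.01   0.539] a [-0.0008 -0.0009 -0.0013] rows 6.0 q [-30.0, 38.0, -20.0, 83.0, 42.0, 104.0, -57.0] w 0.0003 gf 0.0 F [0.3, -0.2, 0.5]
```

```bash
python3 -m crank '[{"dx":0.11,"dy":0,"dz":0.09,"ax":0,"ay":0,"az":0,"jaw":-1},{"dx":0.22,"dy":0,"dz":0.18,"ax":0,"ay":0,"az":0,"jaw":-1},{"dx":0.33,"dy":0,"dz":0.27,"ax":0,"ay":0,"az":0,"jaw":-1},{"dx":0.44,"dy":-0.01,"dz":0.36,"ax":0,"ay":0,"az":0,"jaw":-1},{"dx":0.55,"dy":-0.01,"dz":0.45,"ax":0,"ay":0,"az":0,"jaw":-1},{"dx":0.62,"dy":-0.01,"dz":0.505,"ax":0,"ay":0,"az":0,"jaw":-1},{"dx":0.66,"dy":-0.01,"dz":0.539,"ax":0,"ay":0,"az":0,"jaw":-1},{"dx":0.66,"dy":-0.01,"dz":0.539,"ax":0,"ay":0,"az":0,"jaw":-1},{"dx":0.66,"dy":-0.01,"dz":0.539,"ax":0,"ay":0,"az":0,"jaw":-1}]' >/dev/null; python3 go.py 0.5525 0.121 0.067 90 -50;python3 go.py 0.5525 -0.04 0.067 90 -50
```

```text
t 16.33 grasp now [0.5522 0.1647 0.0676] yaw 89.63 zaxis [-0.002 -0.766 -0.643]
d [-0.11   0.001  0.135] a [-0.0007 -0.0002 -0.0013] rows 2.0 q [-31.0, 52.0, -19.0, 89.0, 45.0, 89.0, -70.0] w 0.0001 gf 0.0 F [-0.1, 0.3, 0.9]
t 16.33 grasp now [0.5522 0.1647 0.0676] yaw 89.63 zaxis [-0.002 -0.766 -0.643]
d [-0.525  0.003  0.628] a [-0.0007 -0.0002 -0.0013] rows 5.0 q [-31.0, 52.0, -19.0, 89.0, 45.0, 89.0, -70.0] w 0.0001 gf 0.0 F [-0.1, 0.3, 0.9]
```

```bash
python3 -m crank '[{"dx":-0.046,"dy":0,"dz":0.055,"ax":0,"ay":0,"az":0,"jaw":-1},{"dx":-0.085,"dy":0,"dz":0.101,"ax":0,"ay":0,"az":0,"jaw":-1},{"dx":-0.098,"dy":0,"dz":0.117,"ax":0,"ay":0,"az":0,"jaw":-1},{"dx":-0.108,"dy":0,"dz":0.129,"ax":0,"ay":0,"az":0,"jaw":-1},{"dx":-0.118,"dy":0,"dz":0.141,"ax":0,"ay":0,"az":0,"jaw":-1},{"dx":-0.133,"dy":0,"dz":0.158,"ax":0,"ay":0,"az":0,"jaw":-1},{"dx":-0.149,"dy":0,"dz":0.178,"ax":0,"ay":0,"az":0,"jaw":-1},{"dx":-0.17,"dy":0,"dz":0.203,"ax":0,"ay":0,"az":0,"jaw":-1},{"dx":-0.19,"dy":0,"dz":0.226,"ax":0,"ay":0,"az":0,"jaw":-1},{"dx":-0.21,"dy":0,"dz":0.25,"ax":0,"ay":0,"az":0,"jaw":-1},{"dx":-0.23,"dy":0,"dz":0.274,"ax":0,"ay":0,"az":0,"jaw":-1},{"dx":-0.25,"dy":0,"dz":0.298,"ax":0,"ay":0,"az":0,"jaw":-1},{"dx":-0.26,"dy":0,"dz":0.31,"ax":0,"ay":0,"az":0,"jaw":-1},{"dx":-0.266,"dy":0,"dz":0.317,"ax":0,"ay":0,"az":0,"jaw":-1},{"dx":-0.266,"dy":0,"dz":0.317,"ax":0,"ay":0,"az":0,"jaw":-1}]'
python3 - <<'E'
from m import *
o=[]
for n in("top","side"):
    I,D=robot.get_image(n); np.savez("pics/%s5.npz"%n,I=I,D=D)
    I,D,P=load(n,5); z=P[...,2]
    fr=P[(abs(P[...,0]-.55)<.14)&(z>.106)&(z<.12)&(P[...,1]>-.03)&(P[...,1]<.12)]; print(n,"front",len(fr),fr.min(0).round(3),fr.max(0).round(3))
    o.append(cv2.resize(I[110:270,180:380] if n=="side" else I[110:270,220:420],(400,320),interpolation=2))
cv2.imwrite("pics/s4.png",np.hstack(o)[:,:,::-1])
E
python3 go.py 0.5525 -0.115 0.067 90 -50
```

```text
time: 17.58
ee_pos: [0.5516, 0.1827, 0.169]
eef_rot: [[0.003, 1.0, -0.002], [0.642, -0.004, -0.767], [-0.767, 0.001, -0.642]]
wrist_force: [-0.1, 0.5, -0.6]
gripper_width: 0.0006
grasp_force: 0.0
top front 228 [0.482 0.028 0.106] [0.69 0.1  0.12]
side front 168 [0.41  0.027 0.106] [0.689 0.046 0.116]
t 17.68 grasp now [0.5512 0.0616 0.0668] yaw 89.77 zaxis [-0.002 -0.767 -0.642]
d [-0.455  0.006  0.541] a [-0.0005  0.0003 -0.0008] rows 5.0 q [-24.0, 49.0, -18.0, 99.0, 49.0, 82.0, -70.0] w 0.0003 gf 0.0 F [0.0, 0.4, -0.9]
```

View pics/s4.png

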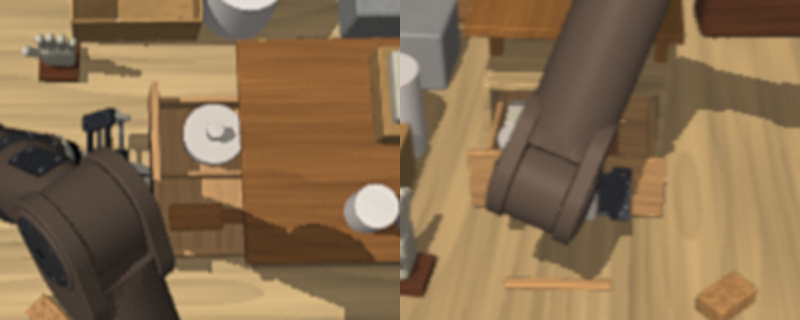

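The panel face is now at y≈0.042, the lid (212,133 in the left half) is still on the pot, the paddle (195,215) lies in place, and the arm is clear of the board. I'll keep pushing.

```bash
python3 -m crank '[{"dx":-0.01,"dy":0,"dz":0.012,"ax":0,"ay":0,"az":0,"jaw":-1},{"dx":-0.022,"dy":0,"dz":0.026,"ax":0,"ay":0,"az":0,"jaw":-1},{"dx":-0.04,"dy":0,"dz":0.048,"ax":0,"ay":0,"az":0,"jaw":-1},{"dx":-0.06,"dy":0.002,"dz":0.071,"ax":0,"ay":0,"az":0,"jaw":-1},{"dx":-0.08,"dy":0.003,"dz":0.095,"ax":0,"ay":0,"az":0,"jaw":-1},{"dx":-0.1,"dy":0.004,"dz":0.119,"ax":0,"ay":0,"az":0,"jaw":-1},{"dx":-0.12,"dy":0.005,"dz":0.143,"ax":0,"ay":0,"az":0,"jaw":-1},{"dx":-0.14,"dy":0.005,"dz":0.167,"ax":0,"ay":0,"az":0,"jaw":-1},{"dx":-0.16,"dy":0.005,"dz":0.19,"ax":0,"ay":0,"az":0,"jaw":-1},{"dx":-0.18,"dy":0.005,"dz":0.214,"ax":0,"ay":0,"az":0,"jaw":-1},{"dx":-0.2,"dy":0.005,"dz":0.238,"ax":0,"ay":0,"az":0,"jaw":-1},{"dx":-0.22,"dy":0.005,"dz":0.262,"ax":0,"ay":0,"az":0,"jaw":-1},{"dx":-0.24,"dy":0.005,"dz":0.286,"ax":0,"ay":0,"az":0,"jaw":-1},{"dx":-0.255,"dy":0.005,"dz":0.304,"ax":0,"ay":0,"az":0,"jaw":-1},{"dx":-0.265,"dy":0.005,"dz":0.316,"ax":0,"ay":0,"az":0,"jaw":-1},{"dx":-0.27,"dy":0.005,"dz":0.322,"ax":0,"ay":0,"az":0,"jaw":-1},{"dx":-0.27,"dy":0.005,"dz":0.322,"ax":0,"ay":0,"az":0,"jaw":-1}]'
python3 - <<'E'
from m import *
o=[]
for n in("top","side"):
    I,D=robot.get_image(n); np.savez("pics/%s6.npz"%n,I=I,D=D)
    I,D,P=load(n,6); z=P[...,2]
    fr=P[(abs(P[...,0]-.55)<.14)&(z>.09)&(z<.12)&(P[...,1]>-.15)&(P[...,1]<.06)]; print(n,"front",len(fr),fr.min(0).round(3),fr.max(0).round(3))
    o.append(cv2.resize(I[110:270,180:380] if n=="side" else I[110:270,220:420],(400,320),interpolation=2))
cv2.imwrite("pics/s5.png",np.hstack(o)[:,:,::-1])
E
python3 go.py 0.5525 -0.115 0.067 90 -50
```

```text
time: 19.1
ee_pos: [0.5527, 0.0779, 0.1692]
eef_rot: [[0.003, 1.0, -0.002], [0.642, -0.003, -0.767], [-0.767, 0.001, -0.642]]
wrist_force: [-0.4, 0.1, 0.4]
gripper_width: 0.0008
grasp_force: 0.0
top front 452 [ 0.412 -0.077  0.09 ] [0.69  0.048 0.12 ]
side front 516 [ 0.41  -0.133  0.09 ] [0.69  0.053 0.12 ]
t 19.2 grasp now [ 0.5525 -0.0434  0.0671] yaw 89.74 zaxis [-0.001 -0.767 -0.642]
d [-0.184  0.     0.22 ] a [-0.0004  0.0003 -0.0009] rows 2.0 q [-17.0, 46.0, -16.0, 106.0, 55.0, 75.0, -68.0] w 0.0004 gf 0.0 F [-0.3, -1.0, 0.1]
```

View pics/s5.png

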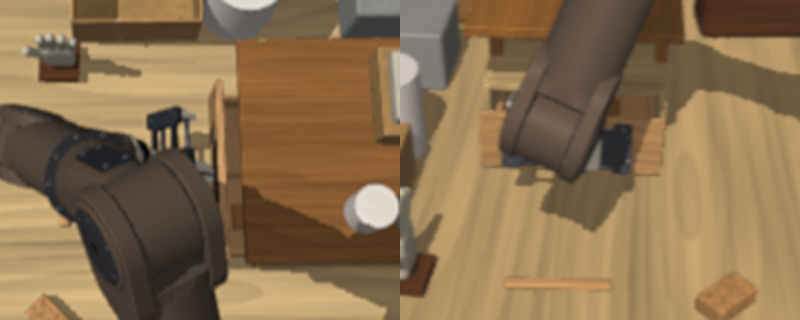

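The panel face is at about y=-0.06. Before going on, I check how low the wrist links are against the board, whose top is about 0.25 m.

Run:
```python
from m import *
for n in("top","side"):
    I,D,P=load(n,6); z=P[...,2]
    for y0 in np.arange(-.14,.12,.03):
        w=(P[...,0]>.1)&(P[...,0]<.62)&(P[...,1]>y0)&(P[...,1]<y0+.03)&(z>.275 if y0<-.07 else z>.13); p=P[w]
        dark=cv2.cvtColor(I,cv2.COLOR_RGB2HSV)[w][:,2]<110; p=p[dark]
        if len(p)>8: print(n,y0.round(2),len(p),"x",np.percentile(p[:,0],[2,98]).round(3),"z",np.percentile(p[:,2],[2,50,98]).round(3))
```

```text
top -0.05 264 x [0.102 0.567] z [0.133 0.466 0.5  ]
top -0.02 1096 x [0.104 0.603] z [0.136 0.513 0.665]
top 0.01 2214 x [0.108 0.424] z [0.452 0.607 0.709]
top 0.04 2656 x [0.112 0.555] z [0.198 0.639 0.712]
top 0.07 1955 x [0.188 0.567] z [0.223 0.683 0.721]
top 0.1 1590 x [0.271 0.51 ] z [0.515 0.705 1.54 ]
side -0.02 50 x [0.101 0.493] z [0.134 0.148 0.507]
side 0.01 321 x [0.102 0.499] z [0.131 0.377 0.517]
side 0.04 2396 x [0.103 0.277] z [0.319 0.423 0.574]
side 0.07 2717 x [0.168 0.361] z [0.426 0.518 0.632]
side 0.1 1959 x [0.277 0.483] z [0.544 0.598 0.645]
```

```bash
python3 -m crank '[{"dx":-0.01,"dy":0,"dz":0.012,"ax":0,"ay":0,"az":0,"jaw":-1},{"dx":-0.025,"dy":0,"dz":0.03,"ax":0,"ay":0,"az":0,"jaw":-1},{"dx":-0.045,"dy":0,"dz":0.054,"ax":0,"ay":0,"az":0,"jaw":-1},{"dx":-0.065,"dy":0,"dz":0.077,"ax":0,"ay":0,"az":0,"jaw":-1},{"dx":-0.085,"dy":0,"dz":0.101,"ax":0,"ay":0,"az":0,"jaw":-1},{"dx":-0.1,"dy":0,"dz":0.119,"ax":0,"ay":0,"az":0,"jaw":-1},{"dx":-0.115,"dy":0,"dz":0.137,"ax":0,"ay":0,"az":0,"jaw":-1},{"dx":-0.125,"dy":0,"dz":0.149,"ax":0,"ay":0,"az":0,"jaw":-1},{"dx":-0.135,"dy":0,"dz":0.161,"ax":0,"ay":0,"az":0,"jaw":-1},{"dx":-0.145,"dy":0,"dz":0.173,"ax":0,"ay":0,"az":0,"jaw":-1},{"dx":-0.155,"dy":0,"dz":0.185,"ax":0,"ay":0,"az":0,"jaw":-1},{"dx":-0.16,"dy":0,"dz":0.191,"ax":0,"ay":0,"az":0,"jaw":-1},{"dx":-0.165,"dy":0,"dz":0.197,"ax":0,"ay":0,"az":0,"jaw":-1},{"dx":-0.165,"dy":0,"dz":0.197,"ax":0,"ay":0,"az":0,"jaw":-1}]'; python3 go.py 0.5525 -0.115 0.067 90 -50
python3 - <<'E'
from m import *
for n in("top","side"):
    I,D=robot.get_image(n); np.savez("pics/%s7.npz"%n,I=I,D=D); I,D,P=load(n,7); z=P[...,2]
    for a,b in((.42,.46),(.64,.69)):
        fr=P[(P[...,0]>a)&(P[...,0]<b)&(z>.03)&(z<.105)&(P[...,1]>-.16)&(P[...,1]<-.04)]
        if len(fr)>5: print(n,len(fr),np.percentile(fr[:,1],[10,50,90]).round(4))
E
```

```text
time: 20.37
ee_pos: [0.552, 0.0217, 0.17]
eef_rot: [[-0.001, 1.0, 0.005], [0.65, 0.004, -0.76], [-0.76, 0.003, -0.65]]
wrist_force: [-11.7, 38.2, 21.6]
gripper_width: 0.0004
grasp_force: 19.2
t 20.37 grasp now [ 0.5528 -0.0991  0.0667] yaw 90.07 zaxis [ 0.005 -0.76  -0.65 ]
d [-0.036  0.002  0.047] a [ 0.0016 -0.0031  0.0002] rows 1.0 q [-12.0, 44.0, -14.0, 109.0, 58.0, 71.0, -67.0] w 0.0004 gf 19.2 F [-11.7, 38.2, 21.6]
side 203 [-0.1202 -0.1175 -0.1148]
side 160 [-0.1205 -0.1163 -0.1129]
```

```bash
python3 -m crank '[{"dx":0.02,"dy":0,"dz":-0.024,"ax":0,"ay":0,"az":0,"jaw":-1},{"dx":0.1,"dy":0,"dz":-0.12,"ax":0,"ay":0,"az":0,"jaw":-1},{"dx":0.2,"dy":0,"dz":-0.24,"ax":0,"ay":0,"az":0,"jaw":-1},{"dx":0.3,"dy":0,"dz":-0.36,"ax":0,"ay":0,"az":0,"jaw":-1},{"dx":0.4,"dy":0,"dz":-0.48,"ax":0,"ay":0,"az":0,"jaw":-1},{"dx":0.5,"dy":0,"dz":-0.6,"ax":0,"ay":0,"az":0,"jaw":-1},{"dx":0.6,"dy":0,"dz":-0.72,"ax":0,"ay":0,"az":0,"jaw":-1},{"dx":0.6,"dy":0,"dz":-0.9,"ax":0,"ay":0,"az":0,"jaw":-1},{"dx":0.6,"dy":0,"dz":-0.95,"ax":0,"ay":0,"az":0,"jaw":-1},{"dx":0.6,"dy":0,"dz":-0.95,"ax":0,"ay":0,"az":0,"jaw":-1},{"dx":0.6,"dy":0,"dz":-0.95,"ax":0,"ay":0,"az":0,"jaw":-1}]'
python3 - <<'E'
from m import *
for n in("top","side"):
    I,D=robot.get_image(n); np.savez("pics/%s8.npz"%n,I=I,D=D); I,D,P=load(n,8); z=P[...,2]
    for a,b in((.42,.46),(.46,.64),(.64,.69)):
        fr=P[(P[...,0]>a)&(P[...,0]<b)&(z>.03)&(z<.105)&(P[...,1]>-.16)&(P[...,1]<-.04)]
        if len(fr)>5: print(n,len(fr),np.percentile(fr[:,1],[10,50,90]).round(4))
    # chest front plane above the drawer panel / beside it
    for a,b in((.118,.13),(.13,.145)):
        q=P[(P[...,0]>.42)&(P[...,0]<.68)&(z>a)&(z<b)&(P[...,1]>-.2)&(P[...,1]<-.06)]
        if len(q)>5: print(n,"chest z",a,len(q),np.percentile(q[:,1],[5,50,95]).round(4))
    if n=="side": cv2.imwrite("pics/s6.png",cv2.resize(I[100:250,190:340,::-1],(600,600),interpolation=2))
E
```

```text
time: 21.38
ee_pos: [0.5533, 0.2923, 0.2066]
eef_rot: [[0.003, 1.0, -0.001], [0.642, -0.003, -0.767], [-0.767, 0.002, -0.642]]
wrist_force: [0.5, -1.1, -1.5]
gripper_width: 0.0004
grasp_force: 0.0
side 195 [-0.1201 -0.1172 -0.114 ]
side 44 [-0.1203 -0.1174 -0.113 ]
side 257 [-0.1192 -0.1164 -0.1131]
side chest z 0.118 314 [-0.1953 -0.1538 -0.1271]
side chest z 0.13 37 [-0.1946 -0.1573 -0.128 ]
```

View pics/s6.png

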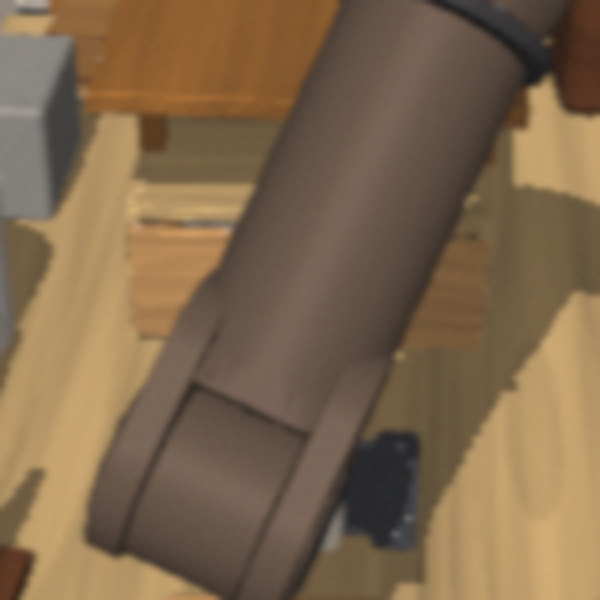

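Run:
```python
from m import *
I,D,P=load("side",8)
for u in (228,236,242):
    print(u,"x",P[160,u,0].round(3),[(v,*(P[v,u,1:]*1000).round(0).astype(int),I[v,u].tolist()) for v in range(144,166)])
I,D,P0=load("side",0)
p=P0[(P0[...,0]>.42)&(P0[...,0]<.7)&(P0[...,2]>.1)&(P0[...,2]<.15)&(P0[...,1]<-.09)&(P0[...,1]>-.2)]
print(len(p)); 
for z0 in np.arange(.1,.14,.005):
    q=p[(p[:,2]>=z0)&(p[:,2]<z0+.005)]
    if len(q)>4: print(z0.round(3),len(q),np.percentile(q[:,1],[5,50,95]).round(4))
```

```text
228 x 0.675 [(144, np.int64(-172), np.int64(130), [114, 95, 66]), (145, np.int64(-168), np.int64(128), [127, 107, 74]), (146, np.int64(-165), np.int64(126), [167, 138, 95]), (147, np.int64(-157), np.int64(127), [179, 149, 102]), (148, np.int64(-145), np.int64(131), [174, 145, 99]), (149, np.int64(-147), np.int64(126), [175, 146, 100]), (150, np.int64(-138), np.int64(127), [182, 150, 102]), (151, np.int64(-130), np.int64(129), [187, 155, 105]), (152, np.int64(-129), np.int64(126), [182, 151, 103]), (153, np.int64(-131), np.int64(120), [171, 143, 97]), (154, np.int64(-128), np.int64(118), [147, 121, 83]), (155, np.int64(-202), np.int64(67), [122, 98, 67]), (156, np.int64(-128), np.int64(111), [152, 116, 76]), (157, np.int64(-119), np.int64(112), [178, 133, 86]), (158, np.int64(-116), np.int64(111), [183, 137, 88]), (159, np.int64(-115), np.int64(108), [173, 130, 84]), (160, np.int64(-112), np.int64(106), [170, 127, 81]), (161, np.int64(-110), np.int64(103), [179, 133, 86]), (162, np.int64(-118), np.int64(94), [183, 137, 88]), (163, np.int64(-114), np.int64(92), [182, 136, 88]), (164, n
[... 1976 characters left out ...]
(-196), np.int64(70), [132, 111, 93]), (157, np.int64(-123), np.int64(112), [179, 136, 92]), (158, np.int64(-114), np.int64(114), [199, 148, 94]), (159, np.int64(-115), np.int64(110), [178, 132, 84]), (160, np.int64(-119), np.int64(104), [171, 128, 83]), (161, np.int64(-117), np.int64(101), [179, 134, 85]), (162, np.int64(-110), np.int64(102), [185, 137, 87]), (163, np.int64(-120), np.int64(91), [182, 136, 87]), (164, np.int64(-113), np.int64(92), [178, 132, 84]), (165, np.int64(-115), np.int64(87), [179, 133, 85])]
1218
0.105 5 [-0.1294 -0.1279 -0.1276]
0.115 69 [-0.1335 -0.1305 -0.1263]
0.12 150 [-0.1882 -0.1295 -0.1246]
0.125 891 [-0.1956 -0.1609 -0.1288]
0.13 95 [-0.1951 -0.159  -0.1276]
```

The panel face (y=-0.117) is 12 mm, one panel thickness, ahead of the chest front plane (-0.129). It stopped hard at 38 N, far above the 7 N catch, and stayed there when I backed off, so the drawer is home. Through the gap above the panel the lid flange shows at its seated height, and the robot is touching nothing. I'm handing in.

```bash
python3 -c "
from station import robot
print(robot.close_job())"
```

```text
the job is handed in; nothing more can be done
None
```

I handed the job in at about 21 s of the 72 s allowed: lid seated level on the pot, paddle flat in its compartment and drawer pushed home against its stop (inferred from the camera and a 38 N hard stop, not read directly); the hand-in returned no verdict.

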